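# Lay out the glassware for a small distillation

## Task

Lay out the bench for a small distillation: stand the cork ring in the middle of the lab jack's platform and set the amber receiving flask upright in it, and seat the clear round-bottom flask in the bowl of the heating mantle. Stand the empty beaker on the bench midway between the mantle and the jack, and the jar of boiling chips on the bench close beside the mantle (a few centimetres off) on the side away from the jack, so that jar, mantle, beaker and jack make one straight row. Set the glass down gently without dropping it, leave everything upright and at rest, and do not disturb the wash bottle, the small vial or the red pipette bulb.

Things in the scene. Friction and masses are not known exactly. Their poses are not given: they have to be found in the camera images.
- ring_mid (a point): Loose cork ring, light brown, for holding a round flask: outside diameter 66 mm, hole 40 mm, 25 mm high, lying flat on the bench at the start. The point is its centre, half-way up (12.5 mm above its underside); z up. Grip it across the outside.
- amber_flask_mid (a point): Loose amber (brown) round-bottom flask, the receiver, white stopper fixed in it: ball 64 mm across, neck 26 mm, stopper 30 mm, height 122 mm. Point: on its axis, 61 mm above the ball's lowest point; z up the neck. Bare neck to grip: 5 to 42 mm above the point. Starts in a fixed grey rubber ring like the cork one. In either ring the ball's lowest point is 18 mm above the ring's underside.
- clear_flask_mid (a point): Loose clear glass round-bottom flask, the boiling flask, with a blue stopper fixed in it. Shape and sizes as the amber flask: ball 64 mm, neck 26 mm across (bare from 5 to 42 mm above the point), 122 mm high; the point is on its axis, 61 mm above the ball's lowest point. Starts in another fixed grey rubber ring, ball's lowest point 18 mm above the bench.
- beaker_mid (a point): Loose empty clear glass beaker with white graduation marks, standing upright: 50 mm across, 70 mm high. The point is on its axis half-way up, 35 mm above its underside.
- jar_mid (a point): Loose white plastic jar of boiling chips with a yellow screw lid and a paper label, standing upright: 50 mm across, 60 mm high. The point is on its axis half-way up, 30 mm above its underside.
- mantle_seat (a point): Heating mantle, fixed: pale green drum 130 mm across, 95 mm high, grey handles at its sides (to 80 mm from the axis), black panel with knob on its front. Point: centre of the bowl's mouth, on the axis, 95 mm up; x to the back, y to the left handle, z up. The bowl is a funnel, mouth 75 mm; a seated flask's lowest point is 32 mm below this point. Jack 250 to 270 mm off along y, on either side.
- jack_top (a point): Lab jack (scissor stand), fixed: bare metal, square platform 100 by 100 mm, 75 mm above the bench, with a black knob on its back. The point is the centre of the platform's upper face, z up, x and y along its edges.
- wash_mid (a point): White wash bottle with a red cap and bent spout, 64 mm across, 146 mm high to the cap and 183 mm to the top of the spout, standing loose at the far side of the bench. The point is on its axis, 73 mm above the bench. To be left alone.
- vial_mid (a point): Small clear glass vial with a black cap, 23 mm across, 44 mm high, standing loose on the bench. The point is half-way up. To be left alone.
- bulb_mid (a point): Red rubber pipette bulb, 52 mm across, 72 mm high, standing loose on the bench with its nozzle up. The point is half-way up. To be left alone.
Mind the look-alikes: they are no part of the job. What is shaped like the part that bears jack_top but purple is not meant. Leave any green look-alike of the part that bears amber_flask_mid alone.

How it is judged:
At the end, for the whole second after the job is handed in: Ring flat on the jack, within 15 mm of centre; amber flask in it and clear flask in the mantle, each within 12 mm and 12 deg of upright; beaker within 160 mm of mantle and jack axes; jar within 180 mm of mantle, over 325 mm from jack; both upright, in line to 35 (jar 40) mm; all released, at rest (horizontal distance between ring_mid and jack_top below 0.015 m and z of ring_mid in the frame of jack_top between 0.007 and 0.018 m and angle between each of ring_mid, beaker_mid, jar_mid's own z axis and vertical below 0.12 rad and horizontal distance between amber_flask_mid and ring_mid below 0.012 m and z of amber_flask_mid in the frame of ring_mid between 0.056 and 0.076 m and angle between each of amber_flask_mid, clear_flask_mid's own z axis and vertical below 0.22 rad and horizontal distance between clear_flask_mid and mantle_seat below 0.012 m and z of clear_flask_mid in the frame of mantle_seat between 0.018 and 0.04 m and horizontal distance between beaker_mid and mantle_seat below 0.16 m and horizontal distance between beaker_mid and jack_top below 0.16 m and x of beaker_mid in the frame of mantle_seat between -0.035 and 0.035 m and height (world z) of beaker_mid below 0.045 m and horizontal distance between jar_mid and mantle_seat below 0.18 m and horizontal distance between jar_mid and jack_top above 0.325 m and x of jar_mid in the frame of mantle_seat between -0.04 and 0.04 m and height (world z) of jar_mid below 0.04 m and linear speed of each of ring, beaker, jar, clear_flask, amber_flask below 0.02 m/s); the robot touches nothing.
It fails at once if the wash bottle shifted by more than 30 mm or knocked over (distance of wash_mid from where it was at the start of the episode above 0.03 m or angle between wash_mid's own z axis and vertical above 0.5 rad).
It fails at once if the vial shifted by more than 30 mm or knocked over (distance of vial_mid from where it was at the start of the episode above 0.03 m or angle between vial_mid's own z axis and vertical above 0.5 rad).
It fails at once if the pipette bulb shifted by more than 30 mm or knocked over (distance of bulb_mid from where it was at the start of the episode above 0.03 m or angle between bulb_mid's own z axis and vertical above 0.5 rad).
It fails at once if a flask or the beaker dropped (falling free of the gripper at over 0.6 m/s, as from 2 cm) ((linear speed of amber_flask above 0.6 m/s and contact force between the fingers and amber_flask below 0.05 N) or (linear speed of clear_flask above 0.6 m/s and contact force between the fingers and clear_flask below 0.05 N) or (linear speed of beaker above 0.6 m/s and contact force between the fingers and beaker below 0.05 N)).
It also fails if it takes over 104 s, if anything falls off the work surface, if the arm or the gripper's body presses on something with over 40 N, if the wrist force passes 120 N, or if a joint passes its speed limit or range.

## Robot

A 6-joint arm with a two-finger parallel gripper is mounted at the origin on the work surface. World frame = base frame: x ahead of the robot, y to its left, z up, the work surface at z = 0. Lengths are in m, angles in rad, forces in N, time in s.
With the tool pointing down it reaches from about 0.425 to 0.95 m from the base axis. Payload 14.7 kg.
Tool frame: the origin (TCP) lies midway between the tips of the shut fingers; the grasp point (between the pads) lies 19 mm behind it; z points along the fingers, y is the line along which they close (so a half turn about z gives the same grasp; the last joint's range is limited). The gripper opens to 85 mm and grips with 20 to 120 N. Pads are 22 mm wide; open, the fingers measure 114 mm over their backs; the gripper's body (76 mm by 85 mm) begins 54 mm behind the grasp point. The pads swing forward as they close: fully open they stand 13 mm farther back than shut.
Start: joints at [1.095, 0.48, 1.596, -0, 1.065, -0.047], TCP at [0.27, 0.591, 0.231] pointing down, gripper open.
Joint ranges: [-2.75, 2.75], [-0.82, 2.05], [0.23, 2.67], [-1.56, 4.7], [0.09, 2.69], [-2.92, 2.92]. Speed limits (rad/s): [1.89, 1.89, 2.39, 3.01, 3.01, 3.01].

## Interface

Orientations are given as a unit quaternion [x, y, z, w].
In Python, from workcell import robot, vision, ticket gives the robot as it stands.
- The arm moves only by the tool jog_arm, never from a script. Its argument "steps" is a list of rows, each a list of 2 entries, a list of its own where there are three numbers: the shift along the world's x, y, z scaled (see below), then the turn, a rotation vector about the world's x, y, z scaled (see below). In form: [[[dx, dy, dz], [wx, wy, wz]], ...]. A call has 1 to 5 rows; each row is the pose to reach, as a shift and turn from the pose commanded when the call began, turning the shorter way round; what a row does not reach only later rows make up. The controller multiplies each number of a shift by 20 cm and each number of a turn by pi rad. A row lasts 1/8 s, in which the tool goes at most 62.5 mm and 10.7 degrees, less where a joint would pass 70% of its speed; a pose out of reach is approached as far as the arm can. A call with a number of a shift or a turn outside -1 to 1 is refused whole. A call with a gripper value outside its range is refused whole. "claw" is the opening, from -1 (shut) to 1 (fully open), so that 0 is half open, set as the call begins (left out, the last holds). The fingers move at their own pace and stop on an object; "grip_force" is the grip in N (left out, the last holds). Time passes only in rows, so rows that repeat a pose let the fingers close. It gives the time, the measured TCP pose, the force, the opening and the grip force at its end, in the units of the state.
- robot.get_state(): the state, without advancing time (a new reading comes with each control period).
- vision.get_image(name): name is "side" or "top"; returns the picture (420x560x3 uint8, red, green, blue); there is no depth.
- vision.get_calibration(name): a dict with "fx", "fy", "cx", "cy" (pixels), "distortion" ([k1, k2, p1, p2, k3] as OpenCV has them; the pictures are not rectified), "pose" (4x4, takes a point from camera to world coordinates). Camera axes: x right, y up, looking along -z (the intrinsics and any distortion apply to the point x, -y, -z); pixel columns grow to the right and rows downward; lengths in m; the calibration is good to about 2 mm. A picture is of the moment at which its call begins. get_calibration takes no time and is no camera call.
- ticket.job_done(): hands the job in; it is judged then, once.
The state is a dict: "clock": time; "joints": joint angles; "joint_velocities": joint speeds; "joint_efforts": joint torques, N m; "eef_pos": TCP position; "orientation": TCP orientation; "force": force on the tool from outside, world axes, zero at the start; "wrist_torque": the same for the moment, N m; "width": finger opening in m; "finger_force": force on a finger pad.
Only numpy, scipy, OpenCV 4.12 (cv2) and the standard library are available. Lean on these libraries where they do the work, as an engineer would, in place of code of your own. Each camera call takes 0.05 s, during which the arm holds its last target. There are 200 camera calls.

## Working session

There is one attempt and no reset: what is moved stays moved. The work goes in short steps, Python scripts to look and compute and a tool call to move; the robot and the scene stay as the last step left them, time stands still between calls to the robot, and variables do not carry over. Pictures are saved under pics/ and viewed, at most 14 in all, crops included, and the job is handed in when it is done.

Besides the shell and the picture viewer there is one more tool, called as a command line: name --argument value ..., lists and objects as JSON in quotes. jog_arm: Moves the arm, as the interface text tells. Shifts and turns lie within -1 to 1; 1 stands for 20 cm of shift or pi rad of turn. Its arguments: {"type":"object","properties":{"steps":{"type":"array","items":{"type":"array"}},"claw":{"type":"number"},"grip_force":{"type":"number"}},"required":["steps"]}

```bash
mkdir -p pics
cat > h.py <<'E'
import numpy as np, cv2
from workcell import robot, vision, ticket
def snap(n,f):
    im=vision.get_image(n); cv2.imwrite(f'pics/{f}.png',cv2.cvtColor(im,cv2.COLOR_RGB2BGR)); return im
def crop(f,x0,y0,x1,y1,k,o):
    im=cv2.imread(f'pics/{f}.png')[y0:y1,x0:x1]; cv2.imwrite(f'pics/{o}.png',cv2.resize(im,None,fx=k,fy=k,interpolation=cv2.INTER_CUBIC))
def cal(n):
    c=vision.get_calibration(n); K=np.array([[c['fx'],0,c['cx']],[0,c['fy'],c['cy']],[0,0,1.]]); return K,np.array(c['distortion'],float),np.array(c['pose'])
def ray(n,u,v):
    K,D,T=cal(n); p=cv2.undistortPoints(np.array([[[u,v]]],float),K,D)[0,0]
    return T[:3,3],T[:3,:3]@np.array([p[0],-p[1],-1.])
def at(n,u,v,z):
    o,d=ray(n,u,v); return (o+d*(z-o[2])/d[2])
def proj(n,P):
    K,D,T=cal(n); q=T[:3,:3].T@(np.array(P,float)-T[:3,3]); q=q*[1,-1,-1]
    return cv2.projectPoints(q.reshape(1,1,3),np.zeros(3),np.zeros(3),K,D)[0].ravel()
E
python3 - <<'E'
from h import *
for n in('side','top'):
    snap(n,n+'0'); K,D,T=cal(n); print(n,K[0,0],D,T.round(3).tolist())
print(robot.get_state())
E
```

```text
side 389.53465881127926 [-0.08096726  0.          0.          0.          0.        ] [[-0.886, 0.361, -0.29, 0.316], [-0.463, -0.673, 0.577, 0.558], [0.013, 0.645, 0.764, 0.768], [0.0, 0.0, 0.0, 1.0]]
top 447.28133569708234 [-0.13566894  0.          0.          0.          0.        ] [[0.022, 0.981, -0.195, 0.35], [-1.0, 0.021, -0.008, 0.004], [-0.004, 0.195, 0.981, 1.11], [0.0, 0.0, 0.0, 1.0]]
{'clock': 0.1, 'joints': array([ 1.09542198e+00,  4.80760552e-01,  1.59676853e+00, -2.27768359e-06,
        1.06507234e+00, -4.65920834e-02]), 'joint_velocities': array([ 0.00061629, -0.00131839, -0.00334909, -0.00042735, -0.00140953,
       -0.00070889]), 'joint_efforts': array([ 8.22992183e-05, -9.52252078e+01, -4.31042111e+01,  3.07630239e-05,
        5.25316180e-03,  1.18157604e-04]), 'eef_pos': array([0.27007087, 0.59087178, 0.2307579 ]), 'orientation': array([ 2.12751971e-01,  9.77106107e-01, -4.87563478e-04, -1.29184908e-04]), 'force': array([-0.04105106, -0.27633861, -0.6840688 ]), 'wrist_torque': array([-0.04374414,  0.05069557,  0.02415202]), 'finger_force': 0.0, 'width': 0.08532583527959842}
```

View pics/top0.png

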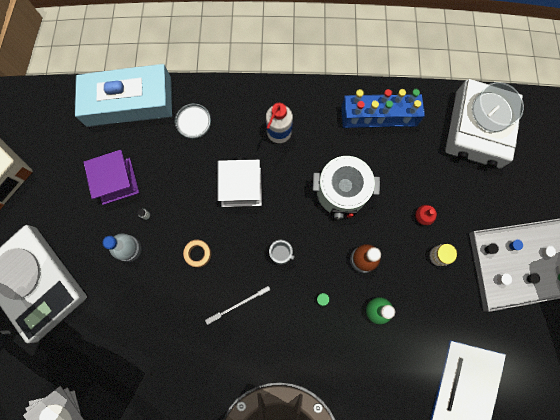

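View pics/side0.png

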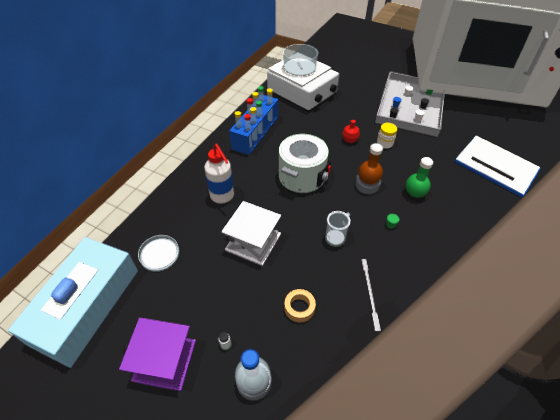

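Top view: bare metal jack at (240,183), against the purple look-alike at (110,177), so the metal one is the one meant. The amber flask is at (367,258), and the green look-alike at (380,310) stays put. Others: mantle (347,184), clear flask (122,246), ring (197,253), beaker (281,251), jar (445,254). To leave alone: bulb (427,214), vial (144,214), wash bottle (280,122). I'll confirm these in enlarged crops.

Run:
```python
from h import *
crop('top0',210,145,470,335,3,'c1'); crop('top0',70,140,310,290,3,'c2'); crop('side0',200,110,440,290,3,'c3')
```

```text
(no output)
```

View pics/c1.png

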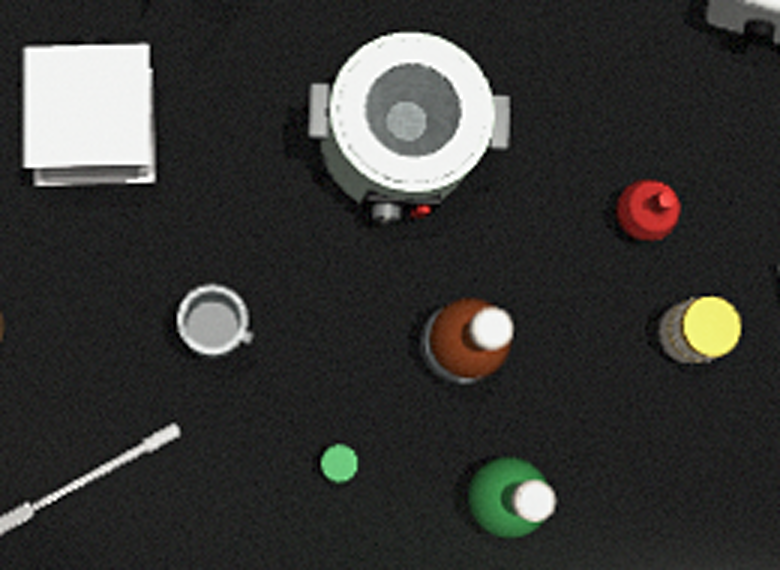

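View pics/c2.png

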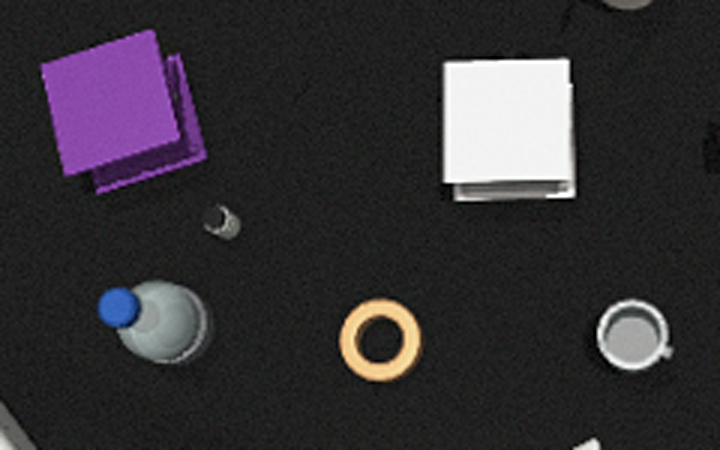

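View pics/c3.png

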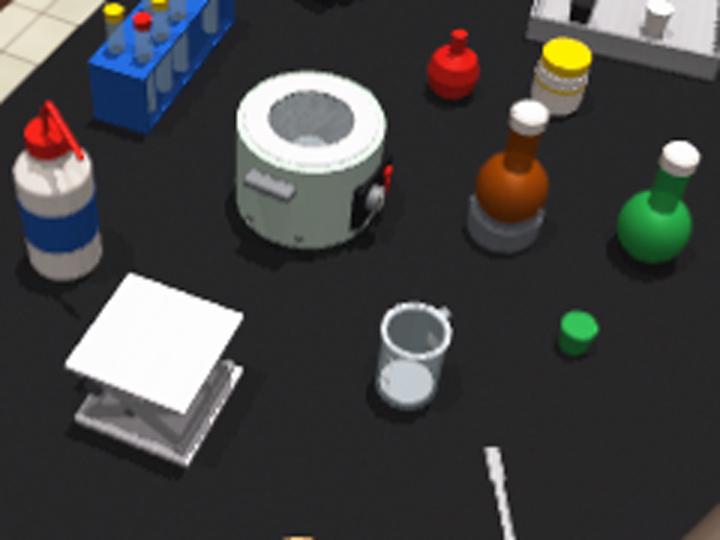

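Crops confirm it: the metal jack is centred at c1 (87,105) and the mantle rim at (412,112). The amber stopper is at (493,328), with the green flask below it. The beaker rim is at (213,320) with its spout at lower right, and the jar lid at (712,327). In c2, the ring is at (380,339) and the blue stopper at (118,307). Now computing positions.

Run:
```python
from h import *
P=lambda a,u,v:(a[0]+(u+.5)/3-.5,a[1]+(v+.5)/3-.5)
A=(210,145);B=(70,140)
for n,a,u,v,z in [('jack',A,87,105,.075),('jkL',A,24,105,.075),('jkR',A,150,105,.075),('jkTl',A,24,45,.075),('jkTr',A,149,44,.075),('mantle',A,412,112,.095),('hL',A,319,110,.06),('hR',A,501,122,.06),('beaker',A,213,320,.07),('amStop',A,493,328,.14),('amBall',A,470,340,.05),('jar',A,712,327,.06),('bulb',A,648,210,.026),('green',A,533,501,.122),('ring',B,380,339,.025),('clStop',B,118,307,.14),('clBall',B,163,321,.05),('vial',B,216,219,.044),('jackB',B,507,121,.075)]:
    print(n,at('top',*P(a,u,v),z)[:2].round(4))
print('wash cap',at('top',280,110,.146)[:2], 'washbase?',at('top',282,130,.05)[:2])
S=(200,110)
for n,u,v,z in [('mantle',311,122,.095),('beaker',415,330,.07),('amStop',529,116,.14),('amBall',512,186,.05),('jar',566,58,.06),('jack',155,341,.075)]:
    print('side',n,at('side',*P(S,u,v),z)[:2].round(4))
for u,v,z,n in [(300,302,.025,'ring'),(250,358,.14,'clstop')]: print('side',n,at('side',u,v,z)[:2].round(4))
```

```text
jack [0.6243 0.11  ]
jkL [0.6233 0.1606]
jkR [0.6253 0.0597]
jkTl [0.6734 0.1632]
jkTr [0.6761 0.0621]
mantle [ 0.6188 -0.1466]
hL [ 0.628  -0.0763]
hR [ 0.6214 -0.2244]
beaker [0.4552 0.0058]
amStop [ 0.4461 -0.1982]
amBall [ 0.4452 -0.1983]
jar [ 0.4571 -0.3925]
bulb [ 0.5576 -0.3546]
green [ 0.3218 -0.2302]
ring [0.4516 0.2118]
clStop [0.4589 0.3887]
clBall [0.4587 0.3855]
vial [0.5445 0.3499]
jackB [0.6235 0.11  ]
wash cap [0.77429758 0.01407312] washbase? [0.76229106 0.00893984]
side mantle [ 0.6168 -0.1421]
side beaker [0.455  0.0077]
side amStop [ 0.4436 -0.1874]
side amBall [ 0.4451 -0.1981]
side jar [ 0.4555 -0.3817]
side jack [0.6221 0.1135]
side ring [0.4496 0.2119]
side clstop [0.4562 0.3916]
```

jog_arm --steps '[[[0.31,-0.97,0],[0,0,-0.121]],[[0.31,-0.97,0],[0,0,-0.121]],[[0.31,-0.97,0],[0,0,-0.121]],[[0.31,-0.97,0],[0,0,-0.121]]]' --claw 1 --grip_force 25

```text
clock: 0.6
eef_pos: [0.3325, 0.394, 0.2312]
orientation: [0.395, 0.919, -0.001, -0.0]
force: [0.7, 1.4, 0.9]
width: 0.0852
finger_force: 0.0
```

jog_arm --steps '[[[0.31,-0.97,0],[0,0,-0.121]],[[0.31,-0.97,0],[0,0,-0.121]],[[0.31,-0.97,0],[0,0,-0.121]],[[0.31,-0.97,0],[0,0,-0.121]]]'

```text
clock: 1.1
eef_pos: [0.3949, 0.2008, 0.2313]
orientation: [0.561, 0.828, -0.0, 0.0]
force: [0.2, 0.2, -0.7]
width: 0.0856
finger_force: 0.0
```

jog_arm --steps '[[[0.31,-0.98,-0.4],[0,0,-0.121]],[[0.31,-0.98,-0.4],[0,0,-0.121]],[[0.31,-0.98,-0.4],[0,0,-0.121]],[[0.31,-0.98,-0.4],[0,0,-0.121]],[[0.31,-0.98,-0.4],[0,0,-0.121]]]'

```text
clock: 1.72
eef_pos: [0.4568, 0.0061, 0.1503]
orientation: [0.707, 0.707, -0.0, -0.0]
force: [-0.4, 0.5, 0.2]
width: 0.0855
finger_force: 0.0
```

jog_arm --steps '[[[-0.01,0,-0.2],[0,0,0]],[[-0.01,0,-0.4],[0,0,0]],[[-0.01,0,-0.6],[0,0,0]],[[-0.01,0,-0.6],[0,0,0]]]'

```text
clock: 2.22
eef_pos: [0.4527, 0.0084, 0.0297]
orientation: [0.706, 0.708, -0.001, -0.002]
force: [-1.0, -0.6, 0.8]
width: 0.0855
finger_force: 0.0
```

jog_arm --steps '[[[0,0,0],[0,0,0]],[[0,0,0],[0,0,0]],[[0,0,0],[0,0,0]],[[0,0,0],[0,0,0]],[[0,0,0],[0,0,0]]]' --claw -0.1

```text
clock: 2.85
eef_pos: [0.4554, 0.0073, 0.033]
orientation: [0.707, 0.708, 0.001, 0.001]
force: [-0.2, 4.3, 11.9]
width: 0.0498
finger_force: 23.8
```

jog_arm --steps '[[[0,0,0.1],[0,0,0]],[[0,0,0.3],[0,0,0]],[[0,0,0.5],[0,0,0]],[[0,0,0.6],[0,0,0]],[[0,0,0.6],[0,0,0]]]'

```text
clock: 3.48
eef_pos: [0.4556, 0.0071, 0.1537]
orientation: [0.707, 0.708, 0.002, 0.002]
force: [0.2, 1.2, -0.6]
width: 0.049
finger_force: 26.6
```

jog_arm --steps '[[[0.2,-0.03,0],[0,0,0]],[[0.4,-0.06,0],[0,0,0]],[[0.6,-0.09,0],[0,0,0]],[[0.82,-0.11,0],[0,0,0]],[[0.82,-0.11,0],[0,0,0]]]'

```text
clock: 4.1
eef_pos: [0.6207, -0.0152, 0.1505]
orientation: [0.707, 0.708, 0.0, 0.001]
force: [-0.0, -0.2, -0.4]
width: 0.0495
finger_force: 26.6
```

jog_arm --steps '[[[0,0,0],[0,0,0]]]'

```text
clock: 4.22
eef_pos: [0.6172, -0.0148, 0.1505]
orientation: [0.707, 0.708, -0.001, -0.001]
force: [-0.2, 0.1, -0.6]
width: 0.0495
finger_force: 26.6
```

jog_arm --steps '[[[0,0,-0.2],[0,0,0]],[[0,0,-0.4],[0,0,0]],[[0,0,-0.53],[0,0,0]],[[0,0,-0.57],[0,0,0]],[[0,0,-0.59],[0,0,0]]]'

```text
clock: 4.85
eef_pos: [0.618, -0.0148, 0.0336]
orientation: [0.707, 0.708, -0.0, -0.0]
force: [0.4, -0.4, 0.7]
width: 0.0497
finger_force: 26.6
```

jog_arm --steps '[[[0,0,0],[0,0,0]],[[0,0,0],[0,0,0]]]'

```text
clock: 5.1
eef_pos: [0.6188, -0.0149, 0.0343]
orientation: [0.707, 0.708, 0.0, 0.001]
force: [-0.0, 1.3, -0.7]
width: 0.0491
finger_force: 26.6
```

jog_arm --steps '[[[0,0,-0.01],[0,0,0]],[[0,0,-0.02],[0,0,0]],[[0,0,-0.02],[0,0,0]]]'

```text
clock: 5.48
eef_pos: [0.6189, -0.0149, 0.0314]
orientation: [0.707, 0.708, 0.001, 0.001]
force: [-7.5, -0.2, 29.5]
width: 0.0495
finger_force: 29.9
```

jog_arm --steps '[[[0,0,0.01],[0,0,0]]]'

```text
clock: 5.6
eef_pos: [0.6187, -0.0149, 0.0322]
orientation: [0.707, 0.708, 0.0, 0.0]
force: [0.4, -0.5, -0.8]
width: 0.0495
finger_force: 27.0
```

jog_arm --steps '[[[0,0,0],[0,0,0]],[[0,0,0],[0,0,0]],[[0,0,0],[0,0,0]],[[0,0,0],[0,0,0]]]' --claw 1

```text
clock: 6.1
eef_pos: [0.6181, -0.0148, 0.0311]
orientation: [0.707, 0.708, -0.0, -0.0]
force: [0.8, -0.2, 0.6]
width: 0.0855
finger_force: 0.0
```

jog_arm --steps '[[[0,0,0.2],[0,0,0]],[[0,0,0.4],[0,0,0]],[[0,0,0.6],[0,0,0]],[[0,0,0.8],[0,0,0]],[[0,0,0.8],[0,0,0]]]'

```text
clock: 6.72
eef_pos: [0.6201, -0.015, 0.1945]
orientation: [0.707, 0.708, 0.002, 0.002]
force: [-0.6, -0.1, 0.4]
width: 0.0852
finger_force: 0.0
```

jog_arm --steps '[[[-0.4,-0.98,0],[0,0,0]],[[-0.4,-0.98,0],[0,0,0]],[[-0.4,-0.98,0],[0,0,0]],[[-0.4,-0.98,0],[0,0,0]]]'

```text
clock: 7.22
eef_pos: [0.5364, -0.2134, 0.1903]
orientation: [0.707, 0.707, -0.0, -0.001]
force: [0.9, 0.7, -0.9]
width: 0.0856
finger_force: 0.0
```

jog_arm --steps '[[[-0.4,-0.9,-0.2],[0,0,0]],[[-0.4,-0.9,-0.2],[0,0,0]],[[-0.4,-0.9,-0.2],[0,0,0]],[[-0.4,-0.9,-0.2],[0,0,0]],[[-0.4,-0.9,-0.2],[0,0,0]]]'

```text
clock: 7.85
eef_pos: [0.4575, -0.3909, 0.1503]
orientation: [0.707, 0.707, 0.0, -0.001]
force: [0.4, 1.2, -0.4]
width: 0.0855
finger_force: 0.0
```

jog_arm --steps '[[[0,0.01,-0.2],[0,0,0]],[[0,0.01,-0.4],[0,0,0]],[[0,0.01,-0.6],[0,0,0]],[[0,0.01,-0.61],[0,0,0]]]'

```text
clock: 8.35
eef_pos: [0.4576, -0.386, 0.0272]
orientation: [0.706, 0.708, -0.0, -0.002]
force: [1.0, 0.2, -0.2]
width: 0.0855
finger_force: 0.0
```

jog_arm --steps '[[[0,0,0],[0,0,0]],[[0,0,0],[0,0,0]],[[0,0,0],[0,0,0]],[[0,0,0],[0,0,0]],[[0,0,0],[0,0,0]]]' --claw -0.1

```text
clock: 8.98
eef_pos: [0.4592, -0.3893, 0.0312]
orientation: [0.707, 0.708, 0.0, 0.001]
force: [1.0, 3.3, 9.3]
width: 0.0488
finger_force: 24.4
```

jog_arm --steps '[[[0,0,0.1],[0,0,0]],[[0,0,0.3],[0,0,0]],[[0,0,0.5],[0,0,0]],[[0,0,0.7],[0,0,0]],[[0,0,0.7],[0,0,0]]]'

```text
clock: 9.6
eef_pos: [0.4598, -0.3903, 0.1736]
orientation: [0.707, 0.708, 0.0, 0.003]
force: [0.6, 0.3, -1.7]
width: 0.0487
finger_force: 27.1
```

jog_arm --steps '[[[0.2,0.12,0],[0,0,0]],[[0.4,0.25,0],[0,0,0]],[[0.6,0.38,0],[0,0,0]],[[0.84,0.52,0],[0,0,0]],[[0.84,0.52,0],[0,0,0]]]'

```text
clock: 10.22
eef_pos: [0.6289, -0.2823, 0.1687]
orientation: [0.705, 0.709, 0.0, 0.0]
force: [0.5, -0.0, -0.8]
width: 0.0485
finger_force: 27.1
```

jog_arm --steps '[[[0,0,0],[0,0,0]],[[0,0,-0.2],[0,0,0]],[[0,0,-0.4],[0,0,0]],[[0,0,-0.6],[0,0,0]],[[0,0,-0.65],[0,0,0]]]'

```text
clock: 10.85
eef_pos: [0.6236, -0.2848, 0.0369]
orientation: [0.707, 0.707, -0.001, -0.002]
force: [-0.1, -0.1, -0.8]
width: 0.0484
finger_force: 27.1
```

jog_arm --steps '[[[0,0,-0.02],[0,0,0]],[[0,0,-0.03],[0,0,0]],[[0,0,-0.03],[0,0,0]]]'

```text
clock: 11.22
eef_pos: [0.6269, -0.2852, 0.0345]
orientation: [0.707, 0.708, 0.0, 0.001]
force: [0.6, -0.1, -0.9]
width: 0.0486
finger_force: 27.1
```

jog_arm --steps '[[[0,0,-0.01],[0,0,0]],[[0,0,-0.02],[0,0,0]],[[0,0,-0.02],[0,0,0]]]'

```text
clock: 11.6
eef_pos: [0.6267, -0.285, 0.0311]
orientation: [0.706, 0.708, 0.0, 0.001]
force: [-6.1, 3.5, 21.9]
width: 0.0486
finger_force: 29.2
```

jog_arm --steps '[[[0,0,0.01],[0,0,0]]]'

```text
clock: 11.72
eef_pos: [0.6265, -0.2849, 0.032]
orientation: [0.707, 0.708, 0.0, 0.0]
force: [0.0, -0.6, -1.4]
width: 0.0481
finger_force: 27.2
```

jog_arm --steps '[[[0,0,0],[0,0,0]],[[0,0,0],[0,0,0]],[[0,0,0],[0,0,0]],[[0,0,0],[0,0,0]]]' --claw 1

```text
clock: 12.22
eef_pos: [0.6262, -0.2848, 0.0312]
orientation: [0.707, 0.708, -0.0, -0.0]
force: [0.5, 0.1, 0.1]
width: 0.0854
finger_force: 0.0
```

jog_arm --steps '[[[0,0,0.25],[0,0,0]],[[0,0,0.5],[0,0,0]],[[0,0,0.75],[0,0,0]],[[0,0,1],[0,0,0]],[[0,0,1],[0,0,0]]]'

```text
clock: 12.85
eef_pos: [0.6283, -0.2859, 0.236]
orientation: [0.707, 0.708, 0.001, 0.003]
force: [-0.1, -0.5, 0.1]
width: 0.0857
finger_force: 0.0
```

jog_arm --steps '[[[-0.24,0.96,0],[0,0,0]],[[-0.24,0.96,0],[0,0,0]],[[-0.24,0.96,0],[0,0,0]],[[-0.24,0.96,0],[0,0,0]]]'

```text
clock: 13.35
eef_pos: [0.5766, -0.0895, 0.2306]
orientation: [0.706, 0.709, -0.0, -0.001]
force: [0.8, -1.1, 0.6]
width: 0.0855
finger_force: 0.0
```

jog_arm --steps '[[[-0.24,0.96,0],[0,0,0]],[[-0.24,0.96,0],[0,0,0]],[[-0.24,0.96,0],[0,0,0]],[[-0.24,0.96,0],[0,0,0]]]'

```text
clock: 13.85
eef_pos: [0.5292, 0.1018, 0.2308]
orientation: [0.705, 0.709, -0.0, -0.0]
force: [0.2, -0.8, 0.1]
width: 0.0854
finger_force: 0.0
```

jog_arm --steps '[[[-0.24,0.96,0],[0,0,0]],[[-0.24,0.96,0],[0,0,0]],[[-0.24,0.96,0],[0,0,0]],[[-0.24,0.96,0],[0,0,0]]]'

```text
clock: 14.35
eef_pos: [0.4818, 0.2936, 0.2308]
orientation: [0.706, 0.709, -0.0, -0.0]
force: [0.4, -1.0, -0.7]
width: 0.0854
finger_force: 0.0
```

jog_arm --steps '[[[-0.12,0.49,0],[0,0,0]],[[-0.12,0.49,0],[0,0,0]],[[-0.12,0.49,0],[0,0,0]],[[-0.12,0.49,0],[0,0,0]]]'

```text
clock: 14.85
eef_pos: [0.4588, 0.3879, 0.2308]
orientation: [0.707, 0.708, -0.001, 0.0]
force: [-0.0, 0.1, -0.3]
width: 0.0854
finger_force: 0.0
```

Run:
```python
from h import *
snap('top','top1'); snap('side','side1')
t=cv2.imread('pics/top1.png'); s=cv2.imread('pics/side1.png')
cv2.imwrite('pics/m1.png',np.hstack([cv2.resize(t[130:300,220:480],None,fx=1.5,fy=1.5),cv2.resize(s[100:270,220:480],None,fx=1.5,fy=1.5)]))
print(robot.get_state()['eef_pos'])
```

```text
[0.45890375 0.38767248 0.2310703 ]
```

View pics/m1.png

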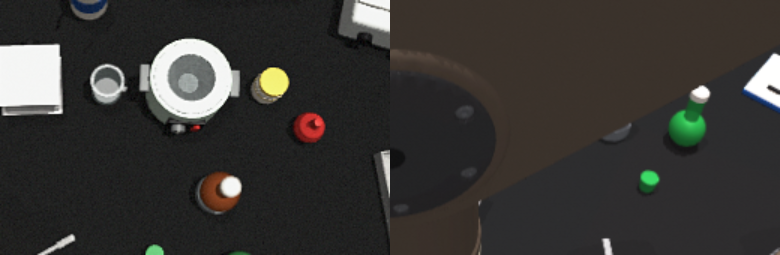

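Beaker (left crop at 107,82) and jar (270,85) stand in line with the mantle. Now the clear flask.

jog_arm --steps '[[[0,0,-0.25],[0,0,0]],[[0,0,-0.5],[0,0,0]],[[0,0,-0.7],[0,0,0]],[[0,0,-0.73],[0,0,0]],[[0,0,-0.73],[0,0,0]]]'

```text
clock: 15.58
eef_pos: [0.4589, 0.3889, 0.0861]
orientation: [0.707, 0.707, 0.0, 0.0]
force: [0.8, -0.4, 0.4]
width: 0.085
finger_force: 0.0
```

jog_arm --steps '[[[0,0,0],[0,0,0]],[[0,0,0],[0,0,0]],[[0,0,0],[0,0,0]],[[0,0,0],[0,0,0]],[[0,0,0],[0,0,0]]]' --claw -0.6 --grip_force 35

```text
clock: 16.2
eef_pos: [0.4585, 0.3894, 0.0857]
orientation: [0.707, 0.708, 0.0, 0.0]
force: [-0.7, 0.2, 6.8]
width: 0.0253
finger_force: 34.2
```

jog_arm --steps '[[[0,0,0],[0,0,0]],[[0,0,0],[0,0,0]]]'

```text
clock: 16.45
eef_pos: [0.4585, 0.3894, 0.0858]
orientation: [0.707, 0.708, 0.0, 0.0]
force: [0.4, -0.3, 5.7]
width: 0.0255
finger_force: 34.2
```

jog_arm --steps '[[[0,0,0.15],[0,0,0]],[[0,0,0.35],[0,0,0]],[[0,0,0.6],[0,0,0]],[[0,0,0.82],[0,0,0]],[[0,0,0.82],[0,0,0]]]'

```text
clock: 17.08
eef_pos: [0.4596, 0.3903, 0.2528]
orientation: [0.707, 0.708, 0.003, 0.0]
force: [0.7, -0.1, -1.4]
width: 0.0258
finger_force: 34.7
```

Run:
```python
from h import *
g=cv2.imread('pics/top1.png',0); hsv=cv2.cvtColor(cv2.imread('pics/top1.png'),cv2.COLOR_BGR2HSV)
m=((hsv[...,2]>225)).astype(np.uint8)
for c in cv2.findContours(m,cv2.RETR_CCOMP,cv2.CHAIN_APPROX_NONE)[0]:
    a=cv2.contourArea(c); x,y,w,h=cv2.boundingRect(c)
    if a>200 and 150<y<220 and 200<x<420:
        e=cv2.fitEllipse(c); M=cv2.minAreaRect(c); print(a,(x,y,w,h),np.round(e[0],1),np.round(e[1],1),at('top',*e[0],.095)[:2].round(4),'rect',at('top',*M[0],.075)[:2].round(4))
c=cv2.imread('pics/side1.png')
print(robot.get_state()['eef_pos'],robot.get_state()['force'])
```

```text
242.0 (394, 175, 18, 19) [402.4 183.9] [17.2 18.1] [ 0.6174 -0.2787] rect [ 0.6224 -0.2844]
1542.5 (219, 160, 41, 41) [238.9 180. ] [45.8 47.2] [0.6183 0.1075] rect [0.6235 0.1092]
2170.5 (320, 156, 55, 53) [347.  181.8] [51.3 53.9] [ 0.6193 -0.1466] rect [ 0.6247 -0.1502]
851.5 (330, 165, 35, 34) [347.2 181.3] [32.4 33.6] [ 0.6205 -0.1471] rect [ 0.6259 -0.1502]
[0.45959184 0.39026726 0.25275332] [ 0.67014139 -0.09503558 -1.35289214]
```

jog_arm --steps '[[[0.067,-0.223,0],[0,0,0]],[[0.133,-0.446,0],[0,0,0]],[[0.2,-0.67,0],[0,0,0]],[[0.267,-0.893,0],[0,0,0]]]'

```text
clock: 17.58
eef_pos: [0.5112, 0.209, 0.2481]
orientation: [0.706, 0.708, -0.001, -0.0]
force: [0.8, -0.0, -0.8]
width: 0.0256
finger_force: 34.6
```

jog_arm --steps '[[[0.067,-0.223,0],[0,0,0]],[[0.133,-0.446,0],[0,0,0]],[[0.2,-0.67,0],[0,0,0]],[[0.267,-0.893,0],[0,0,0]]]'

```text
clock: 18.08
eef_pos: [0.5647, 0.0305, 0.2481]
orientation: [0.707, 0.708, -0.001, -0.001]
force: [0.7, 0.5, -1.0]
width: 0.0253
finger_force: 34.6
```

jog_arm --steps '[[[0.067,-0.223,0],[0,0,0]],[[0.133,-0.446,0],[0,0,0]],[[0.2,-0.67,0],[0,0,0]],[[0.267,-0.893,0],[0,0,0]],[[0.267,-0.893,0],[0,0,0]]]'

```text
clock: 18.7
eef_pos: [0.6184, -0.1496, 0.2476]
orientation: [0.708, 0.707, -0.001, -0.0]
force: [-0.8, 0.7, -1.3]
width: 0.0257
finger_force: 34.7
```

jog_arm --steps '[[[0,0,-0.15],[0,0,0]],[[0,0,-0.3],[0,0,0]],[[0,0,-0.4],[0,0,0]],[[0,0,-0.45],[0,0,0]],[[0,0,-0.45],[0,0,0]]]'

```text
clock: 19.32
eef_pos: [0.6179, -0.1461, 0.1585]
orientation: [0.706, 0.708, -0.0, -0.001]
force: [0.5, 0.1, -0.5]
width: 0.026
finger_force: 34.7
```

Run:
```python
from h import *
snap('top','top2'); snap('side','side2')
t=cv2.imread('pics/top2.png'); s=cv2.imread('pics/side2.png')
cv2.imwrite('pics/m2.png',np.hstack([cv2.resize(t[110:280,220:480],None,fx=1.5,fy=1.5),cv2.resize(s[60:230,220:480],None,fx=1.5,fy=1.5)]))
print(robot.get_state()['eef_pos'])
```

```text
[ 0.61873913 -0.14652498  0.15984   ]
```

View pics/m2.png

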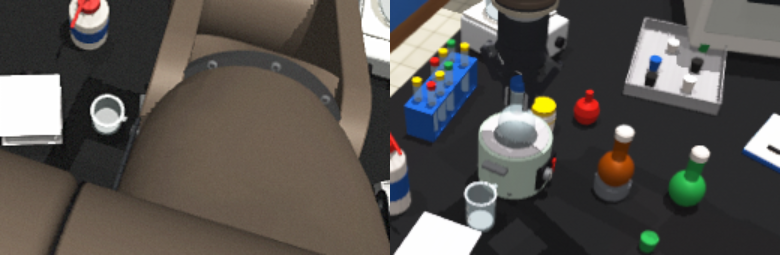

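Side crop: the flask (510,130) hangs centred over the bowl mouth. Lowering it by feel.

jog_arm --steps '[[[0,0,-0.05],[0,0,0]],[[0,0,-0.1],[0,0,0]],[[0,0,-0.12],[0,0,0]],[[0,0,-0.13],[0,0,0]],[[0,0,-0.13],[0,0,0]]]'

```text
clock: 20.05
eef_pos: [0.6192, -0.1472, 0.1335]
orientation: [0.707, 0.708, 0.0, 0.001]
force: [3.8, -2.7, 2.3]
width: 0.0259
finger_force: 35.0
```

jog_arm --steps '[[[0,0,-0.01],[0,0,0]],[[0,0,-0.01],[0,0,0]]]'

```text
clock: 20.3
eef_pos: [0.6197, -0.1474, 0.1322]
orientation: [0.707, 0.708, 0.001, 0.001]
force: [2.8, -5.0, 8.5]
width: 0.0257
finger_force: 35.3
```

jog_arm --steps '[[[0.005,-0.01,-0.005],[0,0,0]],[[0.005,-0.01,-0.005],[0,0,0]]]'

```text
clock: 20.55
eef_pos: [0.6201, -0.1485, 0.1315]
orientation: [0.707, 0.708, 0.001, 0.001]
force: [-2.8, 1.7, 18.5]
width: 0.0258
finger_force: 35.8
```

jog_arm --steps '[[[0,0,0],[0,0,0]],[[0,0,0],[0,0,0]],[[0,0,0],[0,0,0]],[[0,0,0],[0,0,0]],[[0,0,0],[0,0,0]]]' --claw 1

```text
clock: 21.18
eef_pos: [0.6194, -0.1486, 0.1302]
orientation: [0.707, 0.708, -0.0, -0.0]
force: [0.2, 0.5, 0.5]
width: 0.0851
finger_force: 0.0
```

jog_arm --steps '[[[0,0,0.2],[0,0,0]],[[0,0,0.4],[0,0,0]],[[0,0,0.6],[0,0,0]],[[0,0,0.7],[0,0,0]],[[0,0,0.7],[0,0,0]]]'

```text
clock: 21.8
eef_pos: [0.6202, -0.1489, 0.2719]
orientation: [0.707, 0.708, 0.001, 0.001]
force: [0.4, -0.0, 0.2]
width: 0.0859
finger_force: 0.0
```

jog_arm --steps '[[[-0.4,0.9,0],[0,0,0]],[[-0.4,0.9,0],[0,0,0]],[[-0.4,0.9,0],[0,0,0]],[[-0.4,0.9,0],[0,0,0]]]'

```text
clock: 22.3
eef_pos: [0.5371, 0.0342, 0.2693]
orientation: [0.705, 0.709, -0.001, -0.001]
force: [0.9, -0.3, 0.5]
width: 0.0853
finger_force: 0.0
```

jog_arm --steps '[[[-0.44,0.895,-0.8],[0,0,0]],[[-0.44,0.895,-0.8],[0,0,0]],[[-0.44,0.895,-0.8],[0,0,0]],[[-0.44,0.895,-0.8],[0,0,0]],[[-0.44,0.895,-0.8],[0,0,0]]]'

```text
clock: 22.92
eef_pos: [0.4483, 0.2113, 0.1072]
orientation: [0.706, 0.709, -0.003, -0.001]
force: [1.4, -1.3, -0.1]
width: 0.0851
finger_force: 0.0
```

Run:
```python
from h import *
snap('top','top3'); snap('side','side3')
t=cv2.imread('pics/top3.png'); s=cv2.imread('pics/side3.png')
cv2.imwrite('pics/m3.png',np.hstack([cv2.resize(t[110:280,220:480],None,fx=1.5,fy=1.5),cv2.resize(s[60:230,220:480],None,fx=1.5,fy=1.5)]))
print(robot.get_state()['eef_pos'])
```

```text
[0.45086931 0.21033996 0.10925631]
```

View pics/m3.png

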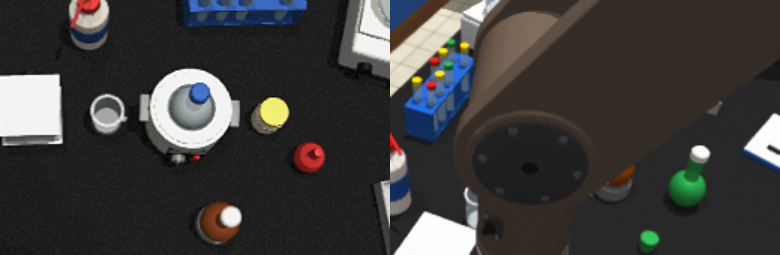

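Clear flask is seated upright in the mantle (stopper at crop (200,91)). Next, the ring.

jog_arm --steps '[[[0,0.005,-0.2],[0,0,0]],[[0,0.005,-0.4],[0,0,0]],[[0,0.005,-0.52],[0,0,0]],[[0,0.005,-0.555],[0,0,0]],[[0,0.005,-0.555],[0,0,0]]]'

```text
clock: 23.65
eef_pos: [0.4523, 0.2109, -0.0002]
orientation: [0.707, 0.707, 0.0, 0.0]
force: [1.0, 0.8, 0.0]
width: 0.0855
finger_force: 0.0
```

jog_arm --steps '[[[0,0,0],[0,0,0]],[[0,0,0],[0,0,0]],[[0,0,0],[0,0,0]],[[0,0,0],[0,0,0]],[[0,0,0],[0,0,0]]]' --claw 0.3 --grip_force 25

```text
clock: 24.28
eef_pos: [0.4523, 0.2115, 0.0007]
orientation: [0.707, 0.708, 0.001, 0.001]
force: [-0.6, -6.3, 11.8]
width: 0.0664
finger_force: 24.6
```

jog_arm --steps '[[[0,0,0.2],[0,0,0]],[[0,0,0.4],[0,0,0]],[[0,0,0.6],[0,0,0]],[[0,0,0.8],[0,0,0]],[[0,0,0.8],[0,0,0]]]'

```text
clock: 24.9
eef_pos: [0.4533, 0.2121, 0.163]
orientation: [0.706, 0.708, 0.003, 0.001]
force: [-0.7, 0.1, -0.8]
width: 0.0662
finger_force: 28.5
```

jog_arm --steps '[[[0.21,-0.12,0],[0,0,0]],[[0.43,-0.25,0],[0,0,0]],[[0.64,-0.38,0],[0,0,0]],[[0.855,-0.505,0],[0,0,0]],[[0.855,-0.505,0],[0,0,0]]]'

```text
clock: 25.52
eef_pos: [0.6249, 0.1084, 0.1588]
orientation: [0.707, 0.707, 0.0, 0.001]
force: [-0.7, 0.5, -1.0]
width: 0.0663
finger_force: 28.5
```

jog_arm --steps '[[[0,0,0],[0,0,0]],[[0,0,-0.15],[0,0,0]],[[0,0,-0.3],[0,0,0]],[[0,0,-0.38],[0,0,0]],[[0,0,-0.38],[0,0,0]]]'

```text
clock: 26.15
eef_pos: [0.6213, 0.1107, 0.0826]
orientation: [0.706, 0.708, -0.001, -0.001]
force: [0.3, -0.3, -0.7]
width: 0.0664
finger_force: 28.5
```

jog_arm --steps '[[[0,0,-0.01],[0,0,0]],[[0,0,-0.01],[0,0,0]]]'

```text
clock: 26.4
eef_pos: [0.6229, 0.1105, 0.0822]
orientation: [0.707, 0.708, 0.001, 0.0]
force: [-0.2, 0.7, -0.0]
width: 0.066
finger_force: 28.5
```

jog_arm --steps '[[[0,0,-0.01],[0,0,0]],[[0,0,-0.02],[0,0,0]],[[0,0,-0.02],[0,0,0]]]'

```text
clock: 26.78
eef_pos: [0.6223, 0.1103, 0.0771]
orientation: [0.707, 0.708, -0.0, -0.0]
force: [0.1, -0.2, 0.2]
width: 0.0663
finger_force: 28.5
```

jog_arm --steps '[[[0,0,-0.01],[0,0,0]],[[0,0,-0.01],[0,0,0]]]'

```text
clock: 27.02
eef_pos: [0.6226, 0.1104, 0.0758]
orientation: [0.707, 0.708, 0.0, 0.0]
force: [-2.9, -0.9, 9.9]
width: 0.0662
finger_force: 29.2
```

jog_arm --steps '[[[0,0,0],[0,0,0]],[[0,0,0],[0,0,0]],[[0,0,0],[0,0,0]],[[0,0,0],[0,0,0]]]' --claw 1

```text
clock: 27.52
eef_pos: [0.6224, 0.1103, 0.0752]
orientation: [0.707, 0.708, -0.0, -0.0]
force: [-0.1, 0.7, 0.1]
width: 0.0854
finger_force: 0.0
```

jog_arm --steps '[[[0,0,0.2],[0,0,0]],[[0,0,0.5],[0,0,0]],[[0,0,0.8],[0,0,0]],[[0,0,0.8],[0,0,0]]]'

```text
clock: 28.02
eef_pos: [0.6251, 0.1107, 0.2406]
orientation: [0.707, 0.708, 0.003, 0.003]
force: [0.2, 0.0, -1.2]
width: 0.0852
finger_force: 0.0
```

jog_arm --steps '[[[-0.44,-0.77,0],[0,0,0]],[[-0.44,-0.77,0],[0,0,0]],[[-0.44,-0.77,0],[0,0,0]],[[-0.44,-0.77,0],[0,0,0]]]'

```text
clock: 28.52
eef_pos: [0.5324, -0.0461, 0.2349]
orientation: [0.708, 0.707, -0.001, -0.0]
force: [0.2, 0.1, 0.4]
width: 0.0857
finger_force: 0.0
```

jog_arm --steps '[[[-0.44,-0.77,-0.1],[0,0,0]],[[-0.44,-0.77,-0.1],[0,0,0]],[[-0.44,-0.77,-0.1],[0,0,0]],[[-0.44,-0.77,-0.1],[0,0,0]],[[-0.44,-0.77,-0.1],[0,0,0]]]'

```text
clock: 29.15
eef_pos: [0.4468, -0.1973, 0.2151]
orientation: [0.707, 0.707, 0.0, -0.0]
force: [-0.7, 0.0, -0.4]
width: 0.0848
finger_force: 0.0
```

Run:
```python
from h import *
snap('top','top4'); snap('side','side4')
t=cv2.imread('pics/top4.png'); s=cv2.imread('pics/side4.png')
cv2.imwrite('pics/m4.png',np.hstack([cv2.resize(t[110:280,200:460],None,fx=1.5,fy=1.5),cv2.resize(s[100:270,200:460],None,fx=1.5,fy=1.5)]))
h=cv2.cvtColor(t,cv2.COLOR_BGR2HSV); m=((h[...,0]>8)&(h[...,0]<25)&(h[...,1]>90)&(h[...,2]>120)).astype(np.uint8)
for c in cv2.findContours(m[:230],cv2.RETR_EXTERNAL,cv2.CHAIN_APPROX_NONE)[0]:
    if cv2.contourArea(c)>200: e=cv2.fitEllipse(c); print(e,at('top',*e[0],.1))
print(robot.get_state()['eef_pos'])
```

```text
((235.8944549560547, 177.25482177734375), (22.26522445678711, 26.740459442138672), 31.962646484375) [0.62337804 0.1142107  0.1       ]
[ 0.44714243 -0.19668418  0.21523598]
```

View pics/m4.png

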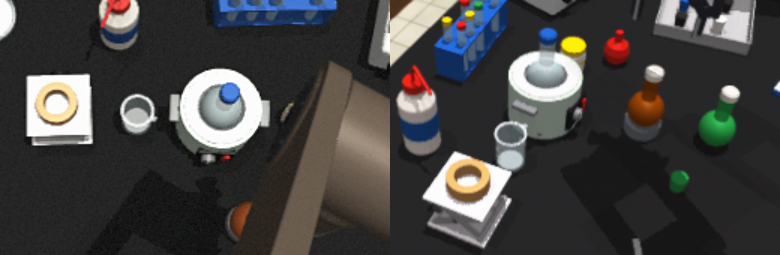

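Ring lies flat and centred on the jack (crop 57,103), and the clear flask stands upright. The gripper is above the brown amber flask, with the green one well off to the side. Grasping.

jog_arm --steps '[[[-0.005,-0.005,-0.2],[0,0,0]],[[-0.005,-0.005,-0.4],[0,0,0]],[[-0.005,-0.005,-0.6],[0,0,0]],[[-0.005,-0.005,-0.65],[0,0,0]],[[-0.005,-0.005,-0.65],[0,0,0]]]'

```text
clock: 29.88
eef_pos: [0.4458, -0.198, 0.0854]
orientation: [0.706, 0.708, -0.0, -0.0]
force: [-0.5, -0.2, 0.5]
width: 0.0853
finger_force: 0.0
```

jog_arm --steps '[[[0,0,0],[0,0,0]],[[0,0,0],[0,0,0]],[[0,0,0],[0,0,0]],[[0,0,0],[0,0,0]],[[0,0,0],[0,0,0]]]' --claw -0.6 --grip_force 35

```text
clock: 30.5
eef_pos: [0.4459, -0.1989, 0.0857]
orientation: [0.707, 0.708, 0.0, 0.001]
force: [0.5, -0.9, 7.2]
width: 0.0254
finger_force: 34.3
```

jog_arm --steps '[[[0,0,0],[0,0,0]]]'

```text
clock: 30.62
eef_pos: [0.4459, -0.1989, 0.0857]
orientation: [0.707, 0.708, 0.0, 0.001]
force: [0.2, 0.7, 7.8]
width: 0.0262
finger_force: 34.3
```

jog_arm --steps '[[[0,0,0.15],[0,0,0]],[[0,0,0.35],[0,0,0]],[[0,0,0.6],[0,0,0]],[[0,0,0.85],[0,0,0]],[[0,0,0.85],[0,0,0]]]'

```text
clock: 31.25
eef_pos: [0.447, -0.1995, 0.2588]
orientation: [0.707, 0.708, 0.001, 0.003]
force: [-0.1, 0.1, -1.0]
width: 0.0255
finger_force: 34.6
```

jog_arm --steps '[[[0,0.25,0],[0,0,0]],[[0,0.5,0],[0,0,0]],[[0,0.75,0],[0,0,0]],[[0,0.99,0],[0,0,0]],[[0,0.99,0],[0,0,0]]]'

```text
clock: 31.88
eef_pos: [0.4445, 0.002, 0.2545]
orientation: [0.705, 0.709, -0.0, -0.001]
force: [-0.2, -0.6, -0.4]
width: 0.0257
finger_force: 34.6
```

jog_arm --steps '[[[0.22,0.14,0],[0,0,0]],[[0.44,0.28,0],[0,0,0]],[[0.66,0.42,0],[0,0,0]],[[0.88,0.55,0],[0,0,0]],[[0.88,0.55,0],[0,0,0]]]'

```text
clock: 32.5
eef_pos: [0.6236, 0.11, 0.2536]
orientation: [0.706, 0.708, -0.0, -0.0]
force: [0.2, 0.4, -0.9]
width: 0.0254
finger_force: 35.0
```

jog_arm --steps '[[[0,0,0],[0,0,0]],[[0,0,-0.1],[0,0,0]],[[0,0,-0.2],[0,0,0]],[[0,0,-0.3],[0,0,0]],[[0,0,-0.3],[0,0,0]]]'

```text
clock: 33.12
eef_pos: [0.6197, 0.1082, 0.1941]
orientation: [0.707, 0.707, -0.001, -0.001]
force: [0.5, 0.1, -0.8]
width: 0.0259
finger_force: 34.9
```

Run:
```python
from h import *
snap('side','side5'); crop('side5',180,130,380,280,4,'m5')
print(robot.get_state()['eef_pos'])
```

```text
[0.62049506 0.10843366 0.19521132]
```

View pics/m5.png

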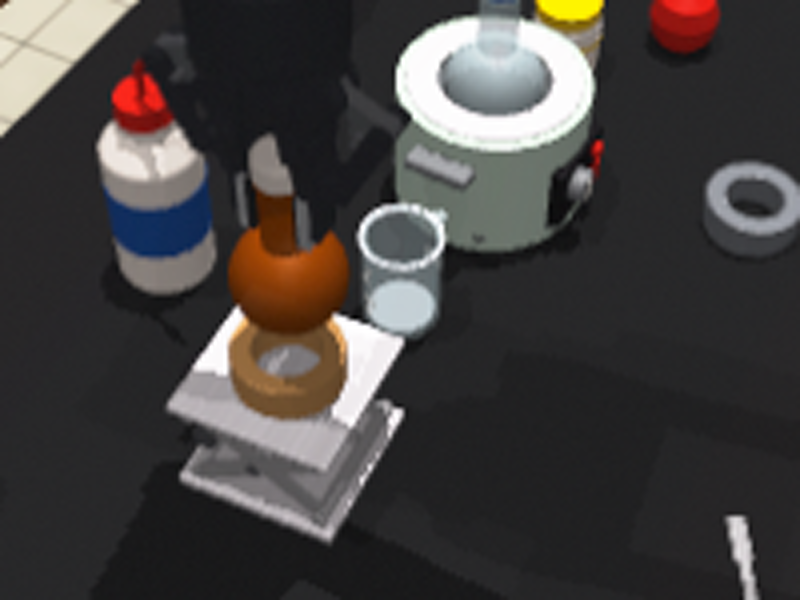

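Amber ball (289,270) hangs straight over the ring (288,365). Lowering by feel.

jog_arm --steps '[[[0,0.007,-0.06],[0,0,0]],[[0,0.007,-0.11],[0,0,0]],[[0,0.007,-0.14],[0,0,0]],[[0,0.007,-0.155],[0,0,0]],[[0,0.007,-0.155],[0,0,0]]]'

```text
clock: 33.8
eef_pos: [0.6214, 0.1108, 0.1641]
orientation: [0.707, 0.708, -0.0, -0.0]
force: [0.4, 0.2, -0.2]
width: 0.0255
finger_force: 35.0
```

jog_arm --steps '[[[0,0,-0.01],[0,0,0]],[[0,0,-0.01],[0,0,0]]]'

```text
clock: 34.05
eef_pos: [0.6214, 0.1108, 0.1623]
orientation: [0.706, 0.708, 0.0, 0.0]
force: [-0.1, 0.4, 0.3]
width: 0.0258
finger_force: 35.0
```

jog_arm --steps '[[[0,0,-0.005],[0,0,0]],[[0,0,-0.01],[0,0,0]],[[0,0,-0.01],[0,0,0]]]'

```text
clock: 34.42
eef_pos: [0.6219, 0.1108, 0.1609]
orientation: [0.707, 0.708, 0.0, 0.0]
force: [1.0, 0.4, 6.1]
width: 0.0255
finger_force: 35.3
```

Contact is clean. Release, lift and retreat.

jog_arm --steps '[[[0,0,-0.003],[0,0,0]],[[0,0,-0.003],[0,0,0]],[[0,0,-0.003],[0,0,0]],[[0,0,-0.003],[0,0,0]],[[0,0,-0.003],[0,0,0]]]' --claw 1

```text
clock: 35.05
eef_pos: [0.6214, 0.1108, 0.1597]
orientation: [0.707, 0.708, -0.0, -0.0]
force: [0.1, 0.3, 0.1]
width: 0.0855
finger_force: 0.0
```

jog_arm --steps '[[[0,0,0.15],[0,0,0]],[[0,0,0.35],[0,0,0]],[[0,0,0.55],[0,0,0]],[[0,0,0.7],[0,0,0]],[[0,0,0.7],[0,0,0]]]'

```text
clock: 35.67
eef_pos: [0.6226, 0.1109, 0.3023]
orientation: [0.707, 0.708, 0.002, 0.001]
force: [-0.7, 0.0, -0.4]
width: 0.0856
finger_force: 0.0
```

jog_arm --steps '[[[-0.7,0.95,0],[0,0,0]],[[-0.7,0.95,0],[0,0,0]],[[-0.7,0.95,0],[0,0,0]],[[-0.7,0.95,0],[0,0,0]],[[-0.7,0.95,0],[0,0,0]]]'

```text
clock: 36.3
eef_pos: [0.4791, 0.3029, 0.2989]
orientation: [0.705, 0.709, -0.001, -0.0]
force: [0.9, -0.5, -0.3]
width: 0.0853
finger_force: 0.0
```

jog_arm --steps '[[[-0.3,0.95,0],[0,0,0]],[[-0.3,0.95,0],[0,0,0]],[[-0.3,0.95,0],[0,0,0]],[[-0.3,0.95,0],[0,0,0]],[[-0.3,0.95,0],[0,0,0]]]'

```text
clock: 36.92
eef_pos: [0.4215, 0.4905, 0.2987]
orientation: [0.706, 0.708, -0.001, 0.0]
force: [-0.1, 0.2, -0.7]
width: 0.0852
finger_force: 0.0
```

Run:
```python
from h import *
snap('top','top6'); snap('side','side6'); crop('top6',210,90,470,280,3,'m6')
```

```text
(no output)
```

View pics/m6.png

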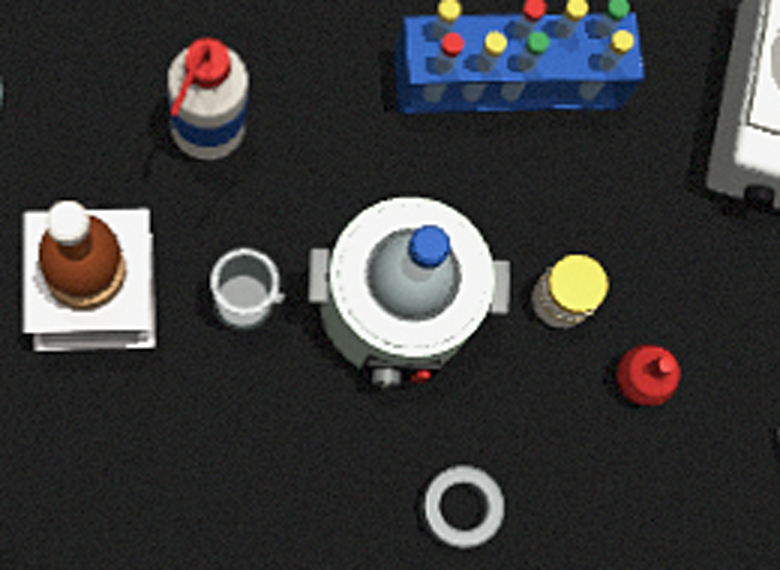

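Amber flask in the ring on the jack (stopper 70,223), clear flask in the mantle (stopper 430,246), beaker (245,282) and jar (579,284) in line. Checking the numbers.

Run:
```python
from h import *
P=lambda u,v:(210+(u+.5)/3-.5,90+(v+.5)/3-.5)
for n,u,v,z in [('amStop',70,223,.215),('amBall',80,256,.125),('clStop',430,246,.185),('clBall',415,274,.095),('beaker',245,282,.07),('jar',579,284,.06),('mantle',412,277,.095)]: print(n,at('top',*P(u,v),z)[:2].round(4))
```

```text
amStop [0.6209 0.1089]
amBall [0.622  0.1107]
clStop [ 0.6183 -0.1465]
clBall [ 0.6212 -0.149 ]
beaker [ 0.6182 -0.0163]
jar [ 0.6255 -0.289 ]
mantle [ 0.6188 -0.1466]
```

```bash
python3 -c "
from h import *
print(ticket.job_done())"
```

```text
the job is handed in; nothing more can be done
None
```

The bench is laid out as asked and handed in at about 37 s on the robot's clock; my last camera check put every piece within tolerance, but the hand-in returned no verdict.

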